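# Ease a frame carrier down the roller lane

### The job

Bring the blue carrier with the freshly tacked wire frame down the roller lane to the end stop: throw the red release lever right over so that the stop blade drops, let the carrier roll off by itself, then catch it with the hand on its way, slow it to a crawl well before the end and ease it up against the end stop. The frame hanging on it must not be knocked or set swinging (a slight sway is all right), so meet the carrier softly and brake it smoothly, and keep it down on its rollers all the way. Leave it standing against the end stop with the hand clear, the lever over, and nothing else on the table disturbed.

Things in the scene. Friction and masses are not known exactly. Their poses are not given: they have to be found in the camera images.
- carrier: blue carrier tray, 150 mm wide (x), 200 long (y), 60 high; origin at the centre of its underside, z up, -y leads downhill. Nominal 0.95 kg with its load (0.75 to 1.2). Walls 4 mm, at the top a rim 12 high, 9 thick, 5 mm proud all round. Two uprights midway along its sides carry a cross bar 155 mm up; its front 85 mm is empty. Starts resting on the stop blade
- carrier_front (a point): middle of the top edge of the tray's leading (downhill) rim: 105 mm ahead of the carrier's origin along its -y and 60 mm up, about 0.15 m above the table at the start and 0.13 m at the end stop. Freed, it gains 0.37 m/s2 at first and tends to 0.28 m/s with a time constant of 0.75 s (nominal), running the 0.43 m to the end stop in about 2.2 s
- hung_frame (a joint): swing of the black wire frame (96 mm wide, 120 long, 0.15 kg) that hangs on the carrier's cross bar: 0 = plumb, growing as its foot swings uphill. Swings freely with a period of about 0.6 s, dying away in about 1 s. Stopping the carrier dead from v m/s swings it by about v rad; it stays plumb when the carrier rolls evenly
- frame_foot (a point): middle of the lowest wire of the hanging frame, 115 mm below the cross bar
- lane: grey gravity roller lane fixed on the table, 720 mm long, 208 over its rails, 40 mm steel rollers every 50 mm. Origin on the table under its middle; -y points downhill (robot's left to right), z up. Roller tops 85 mm high at the origin, falling 0.062 rad to -y. Guide bars, tops 37 above the rollers, leave 4 mm play each side. Drag: about 0.17 N plus 1.5 N per m/s; slope force 0.58 N
- release_lever (a joint): release lever on the lane's robot-side rail: 0 = blade up (start, leaning 0.45 rad uphill), grows to 0.9 rad as it swings downhill (then 0.45 rad downhill). Stays where left; about 1.5 N at the knob moves it. A rod links it to the yellow stop blade ahead of the carrier, which drops 40 mm per rad and frees the carrier at about 0.6 rad
- lever_knob (a point): centre of the lever's red 30 mm ball knob, on a 190 mm lever pivoted 70 mm above the table at x = -122, y = +240 mm in the lane's frame. The knob is 241 mm above the table at either end of its swing (260 midway), swings parallel to the lane, 165 mm from end to end
- end_stop: yellow cross plate with two round black bumpers at the lane's low end, up to 33 mm above the rollers: a hand ahead of the tray's rim passes over it. Origin between the bumper faces at roller height, at y = -290 mm in the lane's frame; the carrier is home when its leading wall meets the bumpers: its origin 100 mm uphill of this
- helmet: bystander: black welding helmet, 230 mm across, 220 mm high, on the right of the table; origin at its base
- spray_can: bystander: orange spray can, 64 mm across, 190 mm high, beyond the lane; origin at its base
- tip_tray: bystander: small red tray of copper contact tips, 90 x 130 x 45 mm, beyond the lane; origin at its base
- magnet_square: bystander: red magnetic welding square, 100 mm, flat on the table at the left; origin at its base
- hammer: bystander: hammer lying at the left of the table, 260 mm long

How it is judged:
On the way, in this order (a step that is already met when the one before it is completed fails the run):
1. the lever is thrown over and the carrier rolls off by itself: 40 mm or more down the lane and faster than 0.12 m/s (value of joint release_lever above 0.6 rad and y of carrier in the frame of lane below 0.2 m and linear speed of carrier above 0.12 m/s).
2. the carrier is caught: slowed below 0.1 m/s while still 25 mm or more short of the end stop (linear speed of carrier below 0.1 m/s and y of carrier in the frame of lane above -0.165 m), for 0.1 s.
At the end, for the whole second after the job is handed in: the carrier stands at rest and level on the rollers within 10 mm of the end stop's bumpers, its frame hanging plumb within 0.1 rad, the lever over (beyond 0.6 rad) (y of carrier in the frame of lane between -0.2 and -0.18 m and x of carrier in the frame of lane between -0.02 and 0.02 m and linear speed of carrier below 0.03 m/s and angle between carrier's own z axis and vertical below 0.12 rad and value of joint release_lever above 0.6 rad and value of joint hung_frame between -0.1 and 0.1 rad); the robot touches nothing.
It fails at once if the hanging frame swings by more than 0.12 rad (value of joint hung_frame above 0.12 rad or value of joint hung_frame below -0.12 rad).
It fails at once if the carrier comes onto the end stop faster than 0.12 m/s (y of carrier in the frame of lane below -0.18 m and linear speed of carrier above 0.12 m/s).
It fails at once if the carrier is lifted or tipped off its rollers (angle between carrier's own z axis and vertical above 0.16 rad or z of carrier in the frame of lane above 0.12 m).
It fails at once if something else on the table is moved by more than 30 mm (distance of any of helmet, spray_can, tip_tray, magnet_square, hammer from where it was at the start of the episode above 0.03 m).
It also fails if it takes over 32 s, if anything falls off the work surface, if the arm or the gripper's body presses on something with over 40 N, if the wrist force passes 120 N, or if a joint passes its speed limit or range.

### The arm

A 6-joint arm with a two-finger parallel gripper is mounted at the origin on the work surface. World frame = base frame: x ahead of the robot, y to its left, z up, the work surface at z = 0. Lengths are in m, angles in rad, forces in N, time in s.
With the tool pointing down it reaches from about 0.375 to 0.975 m from the base axis. Payload 3.8 kg.
Tool frame: the origin (TCP) lies at the centre of the arm's flange, where the gripper is bolted on; the fingertips stand 173 mm ahead of it and the grasp point (between the pads) lies 155 mm ahead of it (bot.tip_reach is the distance from the TCP to the fingertips, in m); z points along the fingers, y is the line along which they close (so a half turn about z gives the same grasp; the last joint's range is limited). The gripper opens to 85 mm and grips with 20 to 120 N. Pads are 22 mm wide; open, the fingers measure 114 mm over their backs; the gripper's body (76 mm by 85 mm) begins 54 mm behind the grasp point. The pads swing forward as they close: fully open they stand 13 mm farther back than shut.
Start: joints at [1.079, 0.264, 1.604, -0, 1.274, -0.037], TCP at [0.297, 0.606, 0.405] pointing down, gripper open.
Joint ranges: [-2.63, 2.63], [-0.94, 2.18], [0.31, 2.57], [-1.31, 4.45], [0, 2.66], [-2.55, 2.55]. Speed limits (rad/s): [2.57, 2.57, 3.14, 3.14, 3.14, 3.14].

### API

Orientations are given as a rotation vector (axis times angle).
In Python, from workcell import bot gives the robot as it stands.
- The arm moves only by the tool drive_tool, never from a script. Its arguments are lists of equal length, an entry for each row: "claw": the finger opening in mm, from 0 to 85.4; "slide": the shift along the world's x, y, z each as a share of 0.5 m, from -1 to 1, a list of three; "yaw": the turn about the world's z as a share of 180 degrees, from -1 to 1. A call has 1 to 8 rows; each row is the pose to reach, as a shift and turn from the pose commanded when the call began, turning the shorter way round; what a row does not reach only later rows make up. A row lasts 1/12 s, in which the tool goes at most 41.7 mm and 7.16 degrees, less where a joint would pass 70% of its speed; a pose out of reach is approached as far as the arm can. A call with a number of a shift or a turn outside -1 to 1 is refused whole. A call with a gripper value outside its range is refused whole. The fingers move at their own pace and stop on an object; "newtons" is the grip in N (left out, the last holds). Time passes only in rows, so rows that repeat a pose let the fingers close. It gives the time, the measured TCP pose, the force, the opening and the grip force at its end, in the units of the state.
- bot.read_state(): the state, without advancing time (a new reading comes with each control period).
- bot.read_camera(name): name is "side" or "top"; returns a dict with "color" (480x640x3 uint8, red, green, blue), "depth" (480x640 float32, m along the optical axis (not along the pixel's ray), 0 where there is no reading), "mtx" (3x3 intrinsics, pixels), "eye" and "rotation" of the camera in the world. Camera axes: x right, y up, looking along -z (the intrinsics and any distortion apply to the point x, -y, -z); pixel columns grow to the right and rows downward; lengths in m; the calibration is good to about 2 mm. A picture is of the moment at which its call begins.
- bot.finish_job(): hands the job in; it is judged then, once.
The state is a dict: "time": time; "q": joint angles; "joint_vel": joint speeds; "joint_torque": joint torques, N m; "tool_pos": TCP position; "tcp_rot": TCP orientation; "wrist_force": force on the tool from outside, world axes, zero at the start; "torque": the same for the moment, N m; "width": opening from 0.0 (shut) to 1.0 (fully open); "grip_force": force on a finger pad.
Only numpy, scipy, OpenCV 4.12 (cv2) and the standard library are available. Lean on these libraries where they do the work, as an engineer would, in place of code of your own. Each camera call takes 0.05 s, during which the arm holds its last target. There are 200 camera calls.

## Working session

There is one attempt and no reset: what is moved stays moved. The work goes in short steps, Python scripts to look and compute and a tool call to move; the robot and the scene stay as the last step left them, time stands still between calls to the robot, and variables do not carry over. Pictures are saved under pics/ and viewed, at most 10 in all, crops included, and the job is handed in when it is done.

Besides the shell and the picture viewer there is one more tool, called after ">>>" as name(argument=value, ...), one argument or row to a line, values as JSON. drive_tool: Moves the arm, as the interface text tells. Shift numbers are shares of 0.5 m and turn numbers shares of 180 degrees, none past 1 either way. Its arguments: {"type":"object","properties":{"claw":{"type":"array","items":{"type":"number"}},"slide":{"type":"array","items":{"type":"array","items":{"type":"number"}}},"yaw":{"type":"array","items":{"type":"number"}},"newtons":{"type":"number"}},"required":["claw","slide","yaw"]}

```bash
mkdir -p pics; cat > h.py <<'E'
import numpy as np, cv2
from workcell import bot
def cam(n):
    return bot.read_camera(n)
def pts(c):
    d=c["depth"];K=np.array(c["mtx"]);R=np.array(c["rotation"])
    if R.ndim==1: R=cv2.Rodrigues(R)[0]
    v,u=np.mgrid[:480,:640]
    P=np.stack([(u-K[0,2])/K[0,0]*d,-(v-K[1,2])/K[1,1]*d,-d],-1)
    W=P@R.T+np.array(c["eye"]); W[d==0]=np.nan
    return W
E
python3 - <<'E'
from h import *
print(bot.read_state())
for n in("side","top"):
    c=cam(n); cv2.imwrite(f"pics/{n}0.png",c["color"][:,:,::-1]); print(n,c["eye"],c["rotation"],c["mtx"],{k:np.shape(v) for k,v in c.items()})
    np.savez(f"{n}0.npz",**c)
E
```

```text
{'time': 0.0, 'q': array([ 1.07908808e+00,  2.64726811e-01,  1.60540693e+00,  9.17775825e-06,
        1.27371934e+00, -3.69220699e-02]), 'joint_vel': array([-0.00025158,  0.00020406, -0.00062623,  0.00237031, -0.00209841,
       -0.00128672]), 'joint_torque': array([ 5.52282727e-04, -5.15117884e+01, -3.67305851e+01,  7.46442311e-05,
        1.31824269e-02,  1.61514441e-05]), 'tool_pos': array([0.29634991, 0.60606334, 0.40336157]), 'tcp_rot': array([-0.70810457, -3.06013355,  0.00342312]), 'wrist_force': array([-0.92995231, -0.36522496, -0.89391177]), 'torque': array([ 0.03390583,  0.0141626 , -0.00503222]), 'grip_force': 0.0, 'width': 1.0008170828578034}
side [-0.0862748  -1.28172148  1.13363638] [ 0.9531158  -0.24411209 -0.42961121] [[611.85729809   0.         314.04736941]
 [  0.         611.85729809 243.70954674]
 [  0.           0.           1.        ]] {'color': (480, 640, 3), 'depth': (480, 640), 'mtx': (3, 3), 'eye': (3,), 'rotation': (3,)}
top [ 0.30112909 -0.03716498  1.89127332] [ 0.13573256 -0.118874   -1.57664943] [[513.46795433   0.         323.39336655]
 [  0.         513.46795433 235.01760936]
 [  0.           0.           1.        ]] {'color': (480, 640, 3), 'depth': (480, 640), 'mtx': (3, 3), 'eye': (3,), 'rotation': (3,)}
```

View pics/side0.png

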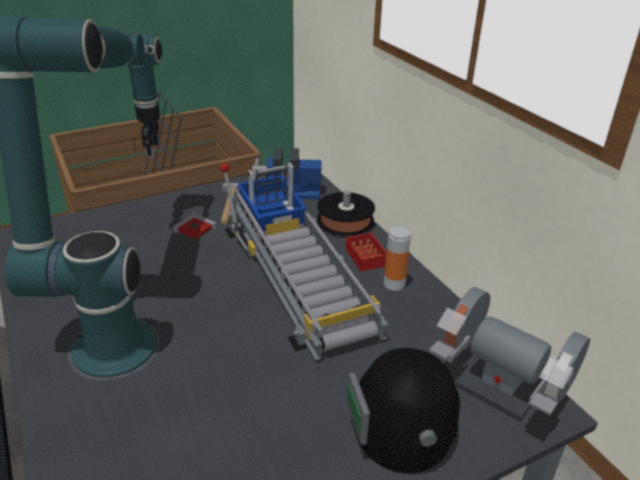

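View pics/top0.png

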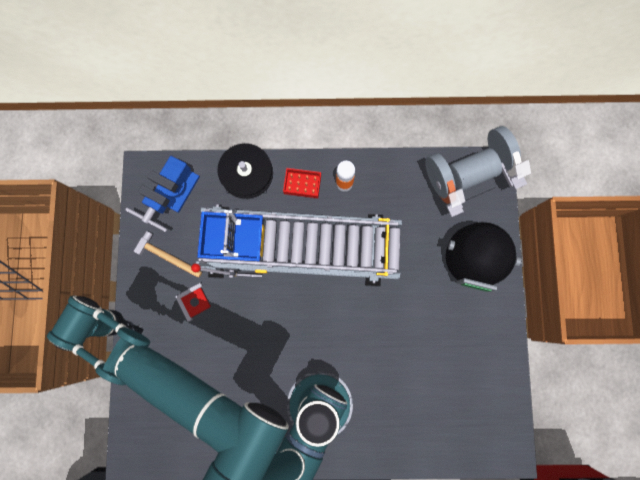

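The side view shows the red knob at about (226,168), the blue carrier at (272,200) and the yellow end stop at (342,317). In the top view the knob is at (196,269), the carrier at (232,237), the stop at (386,248), and the helmet at (481,253).

```bash
cat >> h.py <<'E'
def ray(c,u,v):
    K=np.array(c["mtx"]);R=cv2.Rodrigues(np.array(c["rotation"]).reshape(3,1))[0]
    d=R@np.array([(u-K[0,2])/K[0,0],-(v-K[1,2])/K[1,1],-1]); return np.array(c["eye"]),d/np.linalg.norm(d)
def tri(a,b):
    (p,d),(q,e)=a,b
    s=np.linalg.lstsq(np.stack([d,-e],1),q-p,rcond=None)[0]
    x,y=p+s[0]*d,q+s[1]*e; return (x+y)/2,np.linalg.norm(x-y)
def hsv(c): return cv2.cvtColor(np.ascontiguousarray(c["color"]),cv2.COLOR_RGB2HSV)
def mask(c,name):
    h=hsv(c);H,S,V=h[...,0],h[...,1],h[...,2]
    if name=="blue": return (H>105)&(H<130)&(S>140)&(V>50)
    if name=="red": return ((H<6)|(H>174))&(S>170)&(V>60)
    if name=="yellow": return (H>18)&(H<32)&(S>140)&(V>90)
def box(m,x0,y0,x1,y1):
    o=np.zeros_like(m);o[y0:y1,x0:x1]=m[y0:y1,x0:x1];return o
E
python3 - <<'E'
from h import *
s=dict(np.load("side0.npz"));t=dict(np.load("top0.npz"))
ms=box(mask(s,"red"),215,155,236,178);mt=box(mask(t,"red"),186,260,206,280)
cs=[np.mean(np.nonzero(m),1)[::-1] for m in(ms,mt)];print(cs,ms.sum(),mt.sum())
print("knob",tri(ray(s,*cs[0]),ray(t,*cs[1])))
W=pts(t);Ws=pts(s)
print("knob depth",np.nanmedian(W[mt],0),np.nanmedian(Ws[ms],0))
# carrier rim, top view
mb=box(mask(t,"blue"),196,200,270,275)
P=W[mb];z=P[:,2];print("blue z pct",np.nanpercentile(z,[5,25,50,75,95]))
for nm,c,WW,b in(("top",t,W,(196,200,270,275)),("side",s,Ws,(235,170,306,235))):
    m=box(mask(c,"blue"),*b);m&=(WW[...,2]>0.125)&(WW[...,2]<.19)
    Q=WW[m];print(nm,len(Q),"x",np.percentile(Q[:,0],[1,5,95,99]),"y",np.percentile(Q[:,1],[1,5,95,99]),"z",np.percentile(Q[:,2],[5,50,95]))
    cnt=cv2.minAreaRect(Q[:,:2].astype(np.float32));print(cnt)
# end stop yellow
for nm,c,WW,b in(("top",t,W,(370,205,400,285)),("side",s,Ws,(300,295,385,335))):
    m=box(mask(c,"yellow"),*b);Q=WW[m];print(nm,len(Q),np.nanmedian(Q,0),cv2.minAreaRect(Q[:,:2].astype(np.float32)),np.nanpercentile(Q[:,2],[5,50,95]))
# lane rollers/rails in top depth: extents with 0.05<z<0.14
lane=(W[...,2]>.05)&(W[...,2]<.16);lane=box(lane,270,200,405,285)
Q=W[lane];print("lane",cv2.minAreaRect(Q[:,:2].astype(np.float32)))
big=cv2.resize(t["color"][195:290,185:405,::-1],None,fx=3.6,fy=3.6,interpolation=cv2.INTER_CUBIC);cv2.imwrite("pics/topcrop.png",big)
E
```

```text
[array([224.31481481, 166.62962963]), array([195.34545455, 267.49090909])] 54 55
knob (array([0.46881502, 0.39336355, 0.24401918]), np.float64(0.0007021353944511844))
knob depth [0.46728014 0.39076603 0.25269254] [0.46576432 0.3831863  0.24932203]
blue z pct [0.0941117  0.10086664 0.10681943 0.14189382 0.1639956 ]
top 667 x [0.50160786 0.50497938 0.66388125 0.66869768] y [0.19443865 0.19849672 0.40311285 0.40673495] z [0.13225033 0.15567222 0.16876994]
((0.5860432386398315, 0.30093318223953247), (0.21120306849479675, 0.16463670134544373), 86.48009490966797)
side 902 x [0.50137863 0.50527298 0.66130318 0.66661349] y [0.18731945 0.19103612 0.40000673 0.40307479] z [0.12912372 0.15160824 0.16708756]
((0.586448609828949, 0.2974090278148651), (0.22438137233257294, 0.16471076011657715), 86.07343292236328)
top 201 [ 0.55528026 -0.23926045  0.09615699] ((0.5633203387260437, -0.23399457335472107), (0.04531383141875267, 0.22558435797691345), 86.40882873535156) [0.06891099 0.09615699 0.10558853]
side 529 [ 0.54793419 -0.24625531  0.09087075] ((0.5505128502845764, -0.23676906526088715), (0.039898961782455444, 0.2020740658044815), 86.35321044921875) [0.0757713  0.09087075 0.10282067]
lane ((0.5528066158294678, -0.05790109932422638), (0.47572967410087585, 0.22732985019683838), 86.14086151123047)
```

View pics/topcrop.png

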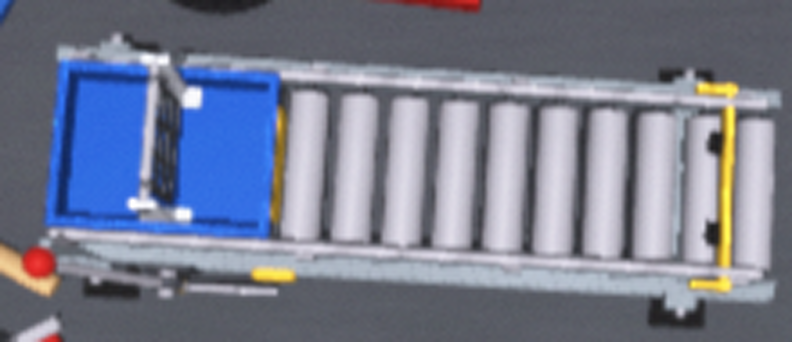

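The crop shows the shut tray on the lane: knob at (38,262), front rim at x≈275 and end-stop bumpers at x≈715. The triangulated knob height of 0.244 m agrees with the stated 0.241 m. This puts the lane origin at about (0.570, 0.064), with its y axis along (0.063, 0.998). Carrier position, stop height and rim height all agree with that, so I'm going behind the knob now.

>>> drive_tool(
  claw=[0, 0, 0, 0, 0, 0, 0, 0],
  slide=[
    [0.05, -0.04, 0],
    [0.1, -0.09, 0],
    [0.15, -0.13, 0],
    [0.2, -0.18, -0.01],
    [0.25, -0.22, -0.01],
    [0.3, -0.27, -0.02],
    [0.35, -0.3, -0.02],
    [0.35, -0.3, -0.02],
  ],
  yaw=[-0.0375, -0.075, -0.1125, -0.15, -0.1875, -0.225, -0.2625, -0.3],
)

```text
time: 0.77
tool_pos: [0.4753, 0.4529, 0.3936]
tcp_rot: [2.031, 2.393, -0.002]
wrist_force: [-1.6, 1.1, -0.8]
width: 0.003
grip_force: 0.0
```

>>> drive_tool(
  claw=[0, 0, 0, 0],
  slide=[
    [0, 0, 0],
    [0, -0.01, 0],
    [0, -0.02, 0],
    [0, -0.02, 0],
  ],
  yaw=[-0.0375, -0.0755, -0.0755, -0.0755],
)

```text
time: 1.1
tool_pos: [0.4715, 0.4455, 0.3941]
tcp_rot: [2.288, 2.153, -0.002]
wrist_force: [0.1, -0.2, -0.6]
width: 0.001
grip_force: 0.0
```

```bash
cat >> h.py <<'E'
L=np.array([.5703,.0637]);ex=np.array([.998,-.063]);ey=np.array([.063,.998])
def lane(P): P=np.asarray(P); d=P[...,:2]-L; return np.stack([d@ex,d@ey,P[...,2]],-1)
def carrier(c,save=None):
    W=lane(pts(c)); z0=W[...,2]-.085-.062*W[...,1]
    m=mask(c,"blue")&(abs(W[...,0])<.1)&(W[...,1]<.37)&(W[...,1]>-.35)&(z0>.035)&(z0<.085)
    Q=W[m]
    if save: cv2.imwrite(save,c["color"][:,:,::-1])
    return (len(Q),np.percentile(Q[:,1],[1,50,99]).round(4)) if len(Q)>20 else len(Q)
E
python3 - <<'E'
from h import *
s=bot.read_state();print(s["time"],s["tool_pos"],s["tcp_rot"],lane(s["tool_pos"]),s["wrist_force"],s["width"],bot.tip_reach)
R=cv2.Rodrigues(s["tcp_rot"])[0];print(R)
for n in("top","side"):
    c=cam(n);print(n,carrier(c,f"pics/{n}1.png"));
    if n=="side": cv2.imwrite("pics/crop1.png",cv2.resize(c["color"][100:280,120:360,::-1],None,fx=3.2,fy=3.2))
E
```

```text
1.1 [0.471479   0.4454825  0.39406714] [ 2.28779631  2.15257042 -0.00238366] [-0.12267566  0.37479321  0.39406714] [ 0.06544787 -0.21085785 -0.60870568] 0.0011643103827130494 0.1734
[[ 6.08505132e-02  9.98146499e-01 -8.84185293e-04]
 [ 9.98146009e-01 -6.08516128e-02 -1.27497984e-03]
 [-1.32642076e-03 -8.04962845e-04 -9.99998796e-01]]
top (599, array([0.1327, 0.2599, 0.3423]))
side (772, array([0.1238, 0.1885, 0.3406]))
```

View pics/crop1.png

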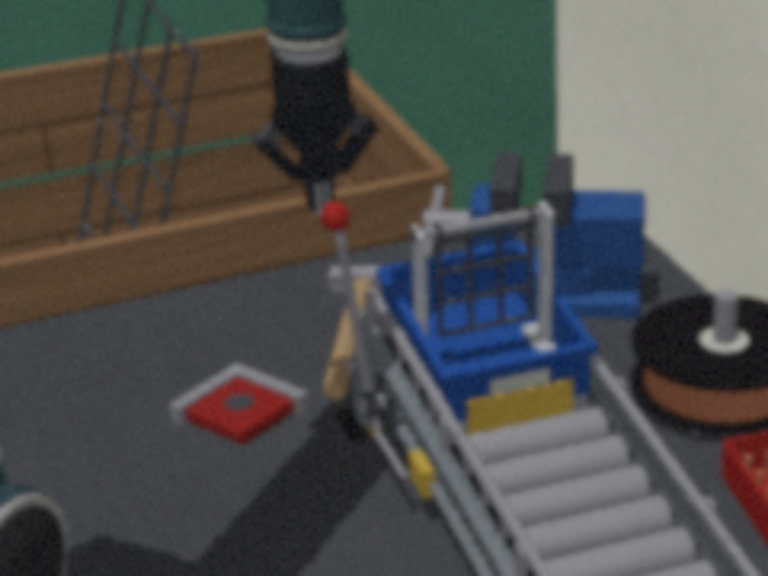

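The crop shows the shut fingers just uphill of the red knob (335,215), with the carrier on the yellow blade. I'll push the lever part way, short of release, to calibrate the contact.

>>> drive_tool(
  claw=[0, 0, 0, 0, 0, 0, 0, 0],
  slide=[
    [-0.0015, -0.025, 0.002],
    [-0.003, -0.05, 0.004],
    [-0.005, -0.075, 0.006],
    [-0.006, -0.1, 0.008],
    [-0.008, -0.125, 0.01],
    [-0.0095, -0.15, 0.012],
    [-0.0113, -0.18, 0.014],
    [-0.0113, -0.18, 0.014],
  ],
  yaw=[0, 0, 0, 0, 0, 0, 0, 0],
)

```text
time: 1.87
tool_pos: [0.4657, 0.3534, 0.4019]
tcp_rot: [2.292, 2.147, -0.003]
wrist_force: [-1.1, -0.3, -0.6]
width: 0.002
grip_force: 0.0
```

```bash
python3 - <<'E'
from h import *
s=bot.read_state();print(s["time"],lane(s["tool_pos"]),s["wrist_force"])
S=cam("side");T=cam("top");print(carrier(T),carrier(S))
h=mask(S,"red")
n,l,st,ce=cv2.connectedComponentsWithStats(h.astype(np.uint8))
for i in range(1,n):
    if st[i,4]>15 and ce[i][1]<230:
        for z in(.255,.258,.26):
            p,d=ray(S,*ce[i]);q=p+d*(z-p[2])/d[2];print(ce[i],st[i,4],lane(q))
n,l,st,ce=cv2.connectedComponentsWithStats(mask(T,"red").astype(np.uint8))
for i in range(1,n):
    if st[i,4]>8 and ce[i][1]>240:
        p,d=ray(T,*ce[i]);q=p+d*(.258-p[2])/d[2];print("T",ce[i],st[i,4],lane(q))
E
```

```text
1.8667 [-0.12265542  0.28253645  0.40187437] [-1.07841282 -0.26351911 -0.64452813]
(524, array([0.1321, 0.2235, 0.3409])) (745, array([0.1244, 0.1796, 0.339 ]))
[230.17741935 170.67741935] 62 [-0.11840294  0.26829119  0.255     ]
[230.17741935 170.67741935] 62 [-0.11994658  0.26264931  0.258     ]
[230.17741935 170.67741935] 62 [-0.12097566  0.25888806  0.26      ]
[194.36585366 228.46689895] 287 [-0.30370296 -0.01356052  0.255     ]
[194.36585366 228.46689895] 287 [-0.3046139  -0.01824004  0.258     ]
[194.36585366 228.46689895] 287 [-0.3052212  -0.02135973  0.26      ]
T [214.9  268.06] 50 [-0.12206263  0.25616714  0.258     ]
T [193.97468354 295.76582278] 158 [-0.21340869  0.31480925  0.258     ]
T [565.39118825 472.12683578] 749 [-0.67450209 -0.84406245  0.258     ]
```

The lever is at about 0.355 rad and the hand sits 25 mm uphill of the knob, as computed. Now I'll throw it and hop ahead of the carrier.

>>> drive_tool(
  claw=[0, 0, 0, 0, 0, 0, 0, 0],
  slide=[
    [-0.004, -0.063, 0],
    [-0.008, -0.125, 0],
    [-0.012, -0.187, 0],
    [0.058, -0.191, 0],
    [0.13, -0.225, 0],
    [0.178, -0.288, 0],
    [0.214, -0.362, 0],
    [0.219, -0.443, 0],
  ],
  yaw=[0, 0, 0, 0, 0, 0, 0, 0],
)

```text
time: 2.63
tool_pos: [0.5779, 0.1341, 0.401]
tcp_rot: [2.289, 2.151, 0.001]
wrist_force: [-0.2, -0.3, -0.5]
width: 0.001
grip_force: 0.0
```

```bash
cat > look.py <<'E'
from h import *
import sys
s=bot.read_state();print(s["time"],lane(s["tool_pos"]),s["wrist_force"])
for n in sys.argv[1:]:
    t=bot.read_state()["time"];c=cam(n);k=f"pics/{n}_{t:.2f}.png";print(n,t,carrier(c,k));np.savez(f"{n}_{t:.2f}.npz",**c)
E
python3 look.py top side
```

```text
2.6333 [0.00313249 0.07069041 0.40098195] [-0.18427705 -0.30273447 -0.5076974 ]
top 2.6333 (357, array([0.0892, 0.2812, 0.2966]))
side 2.6833 (721, array([0.0718, 0.1252, 0.2867]))
```

The carrier is rolling as the nominal figures predict: 52 mm down the lane at t≈0.58 s. Next I drop the hand ahead of it.

>>> drive_tool(
  claw=[0, 0, 0, 0, 0, 0],
  slide=[
    [-0.005, -0.08, 0],
    [-0.014, -0.16, 0],
    [-0.021, -0.234, -0.036],
    [-0.023, -0.273, -0.105],
    [-0.025, -0.297, -0.175],
    [-0.0255, -0.309, -0.204],
  ],
  yaw=[0, 0, 0, 0, 0, 0],
)

```text
time: 3.23
tool_pos: [0.5603, -0.0206, 0.2947]
tcp_rot: [-2.289, -2.144, 0.008]
wrist_force: [-1.2, 0.5, -1.1]
width: 0.005
grip_force: 0.0
```

```bash
python3 look.py side
```

```text
3.2333 [-0.00467448 -0.08476502  0.2946564 ] [-1.23457415  0.465693   -1.05658872]
side 3.2333 (523, array([-0.0397,  0.0667,  0.1784]))
```

At t=3.23 s the carrier is 161 mm down the lane, moving at roughly 0.23 m/s, with about 37 mm of gap now. I'll run the hand up to 0.2 m/s, let the carrier catch up softly and start braking.

>>> drive_tool(
  claw=[0, 0, 0, 0, 0, 0, 0, 0],
  slide=[
    [-0.001, -0.016, -0.001],
    [-0.002, -0.036, -0.002],
    [-0.004, -0.064, -0.004],
    [-0.006, -0.096, -0.006],
    [-0.008, -0.129, -0.008],
    [-0.01, -0.162, -0.01],
    [-0.012, -0.192, -0.012],
    [-0.014, -0.219, -0.014],
  ],
  yaw=[0, 0, 0, 0, 0, 0, 0, 0],
)

```text
time: 3.95
tool_pos: [0.5565, -0.1308, 0.295]
tcp_rot: [2.288, 2.147, 0.003]
wrist_force: [1.7, 0.3, 0.1]
width: 0.001
grip_force: 0.0
```

>>> drive_tool(
  claw=[0, 0, 0, 0, 0, 0, 0, 0],
  slide=[
    [-0.0015, -0.024, -0.002],
    [-0.003, -0.045, -0.003],
    [-0.004, -0.063, -0.004],
    [-0.005, -0.078, -0.005],
    [-0.0057, -0.091, -0.006],
    [-0.0064, -0.102, -0.007],
    [-0.007, -0.112, -0.008],
    [-0.0077, -0.122, -0.009],
  ],
  yaw=[0, 0, 0, 0, 0, 0, 0, 0],
)

```text
time: 4.62
tool_pos: [0.5517, -0.1903, 0.288]
tcp_rot: [-2.29, -2.15, -0.0]
wrist_force: [-0.2, 0.0, 0.8]
width: -0.001
grip_force: 0.2
```

>>> drive_tool(
  claw=[0, 0, 0, 0, 0, 0],
  slide=[
    [-0.0005, -0.008, -0.0005],
    [-0.001, -0.014, -0.001],
    [-0.001, -0.018, -0.001],
    [-0.0013, -0.02, -0.001],
    [-0.0013, -0.021, -0.0015],
    [-0.0013, -0.021, -0.0015],
  ],
  yaw=[0, 0, 0, 0, 0, 0],
)

```text
time: 5.12
tool_pos: [0.5511, -0.2006, 0.2874]
tcp_rot: [-2.291, -2.15, 0.0]
wrist_force: [-0.9, 0.1, -0.3]
width: 0.001
grip_force: 0.5
```

```bash
python3 look.py side top; f=$(ls -t side_*.npz|head -1); python3 -c "
from h import *
c=np.load('$f');cv2.imwrite('pics/crop2.png',cv2.resize(c['color'][160:360,200:420,::-1],None,fx=3,fy=3))"
```

```text
5.1167 [-0.00251978 -0.26500567  0.2874032 ] [-0.8590905   0.05376258 -0.30087991]
side 5.1167 (829, array([-0.2599, -0.1996, -0.0486]))
top 5.1667 (390, array([-0.2503, -0.0959, -0.0434]))
```

View pics/crop2.png

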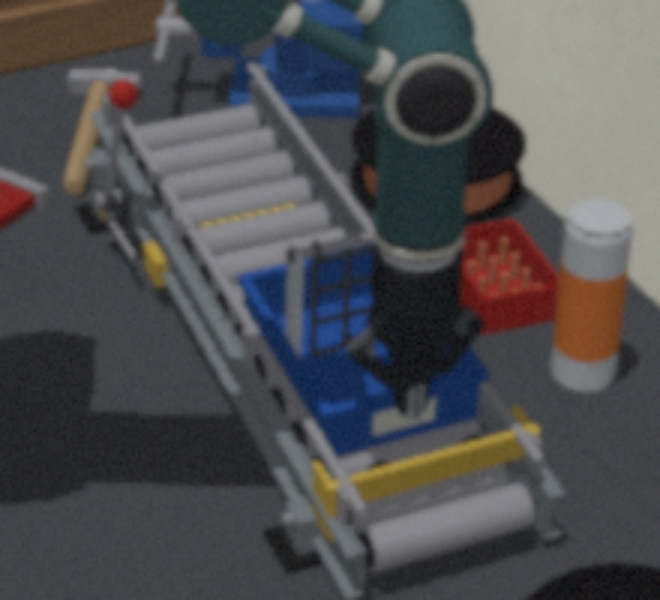

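The crop shows the carrier resting against the fingers near (410,400), the frame hanging plumb and the blade down. About 46 mm remain to the stop plate. I'll ease it on, keeping height so the fingers pass over the plate.

>>> drive_tool(
  claw=[0, 0, 0, 0, 0, 0, 0, 0],
  slide=[
    [0, -0.002, 0],
    [0, -0.006, 0],
    [-0.001, -0.012, 0],
    [-0.001, -0.02, 0],
    [-0.002, -0.028, 0],
    [-0.002, -0.036, 0],
    [-0.003, -0.044, 0],
    [-0.003, -0.052, 0],
  ],
  yaw=[0, 0, 0, 0, 0, 0, 0, 0],
)

```text
time: 5.88
tool_pos: [0.5495, -0.2272, 0.2874]
tcp_rot: [-2.291, -2.149, 0.0]
wrist_force: [-0.9, -1.4, -0.7]
width: -0.004
grip_force: 0.2
```

>>> drive_tool(
  claw=[0, 0, 0, 0, 0, 0, 0, 0],
  slide=[
    [0, -0.007, 0],
    [-0.001, -0.013, 0],
    [-0.001, -0.018, 0],
    [-0.001, -0.022, 0],
    [-0.002, -0.026, 0],
    [-0.002, -0.03, 0],
    [-0.002, -0.034, 0],
    [-0.002, -0.038, 0],
  ],
  yaw=[0, 0, 0, 0, 0, 0, 0, 0],
)

```text
time: 6.55
tool_pos: [0.5486, -0.2457, 0.2874]
tcp_rot: [-2.291, -2.15, -0.0]
wrist_force: [-0.2, 0.4, -0.6]
width: -0.001
grip_force: 0.0
```

>>> drive_tool(
  claw=[0, 0, 0, 0, 0, 0, 0, 0],
  slide=[
    [0, -0.004, 0],
    [0, -0.008, 0],
    [-0.001, -0.012, 0],
    [-0.001, -0.016, 0],
    [-0.001, -0.022, 0],
    [-0.002, -0.03, 0],
    [-0.002, -0.04, 0],
    [-0.003, -0.05, 0],
  ],
  yaw=[0, 0, 0, 0, 0, 0, 0, 0],
)

```text
time: 7.22
tool_pos: [0.5471, -0.2711, 0.2875]
tcp_rot: [2.291, 2.15, 0.0]
wrist_force: [-0.4, 0.8, 0.5]
width: 0.003
grip_force: 0.0
```

```bash
python3 look.py top side; f=$(ls -t side_*.npz|head -1); python3 -c "
from h import *
c=np.load('$f');cv2.imwrite('pics/crop3.png',cv2.resize(c['color'][160:360,200:420,::-1],None,fx=3,fy=3))"
```

```text
7.2167 [-0.00202932 -0.33558011  0.28745129] [-0.37503163  0.84932987  0.49273979]
top 7.2167 (432, array([-0.2927, -0.1513, -0.0869]))
side 7.2667 (738, array([-0.3019, -0.2031, -0.0915]))
```

View pics/crop3.png

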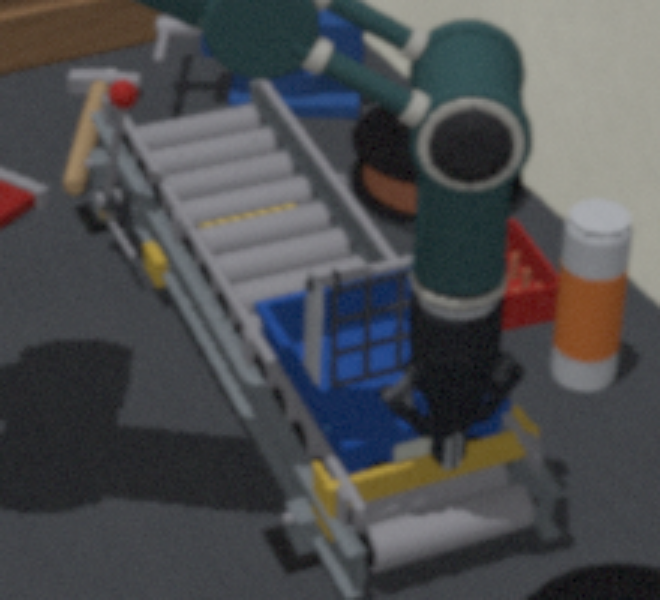

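The crop shows the tray against the yellow stop plate and the fingers clear ahead of it at (450,450). I'll lift away and check the lever.

>>> drive_tool(
  claw=[0, 0, 0, 0, 0, 0, 0, 0],
  slide=[
    [0, -0.01, 0.03],
    [0, -0.01, 0.08],
    [0, -0.01, 0.14],
    [0, -0.01, 0.2],
    [0, -0.01, 0.26],
    [0, -0.01, 0.3],
    [0, -0.01, 0.3],
    [0, -0.01, 0.3],
  ],
  yaw=[0, 0, 0, 0, 0, 0, 0, 0],
)

```text
time: 7.98
tool_pos: [0.5474, -0.2758, 0.4394]
tcp_rot: [2.288, 2.147, 0.002]
wrist_force: [0.1, -0.1, -0.9]
width: 0.001
grip_force: 0.0
```

```bash
python3 look.py side top; python3 - <<'E'
from h import *
S=cam("side");T=cam("top")
a=[]
for c,b in((S,(215,155,260,210)),(T,(185,240,270,290))):
    n,l,st,ce=cv2.connectedComponentsWithStats(box(mask(c,"red"),*b).astype(np.uint8))
    print([(tuple(ce[i].round(1)),int(st[i,4])) for i in range(1,n) if st[i,4]>8])
    for i in range(1,n):
        if st[i,4]>8:
            p,d=ray(c,*ce[i]);print(lane(p+d*(.243-p[2])/d[2]))
E
```

```text
7.9833 [-0.00143294 -0.34026286  0.43939507] [ 0.07445696 -0.0841345  -0.8554241 ]
side 7.9833 (1110, array([-0.3017, -0.2331, -0.092 ]))
top 8.0333 (458, array([-0.2932, -0.1615, -0.0871]))
[((np.float64(240.7), np.float64(191.1)), 42)]
[-0.12226305  0.15336143  0.243     ]
[((np.float64(246.5), np.float64(270.2)), 48)]
[-0.12226412  0.15705181  0.243     ]
```

```bash
python3 -c "
from workcell import bot
print(bot.finish_job())"
```

```text
the job is handed in; nothing more can be done
None
```

I handed the job in at about 8 s: the carrier was caught softly and stands against the end stop within measurement error, the frame looks plumb, the lever is fully over and the hand is clear. The hand-in returned no verdict.

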